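Hang the large rim gauge on the gauge tree

ROBOT

A 7-joint arm with a two-finger parallel gripper is mounted at the origin on the work surface. World frame = base frame: x ahead of the robot, y to its left, z up, the work surface at z = 0. Lengths are in m, angles in degrees, forces in N, time in s.
With the tool pointing down it reaches from about 0.35 to 0.9 m from the base axis. Payload 7.2 kg.
Tool frame: the origin (TCP) lies between the finger pads; the fingertips stand 11 mm ahead of it and the grasp point (between the pads) lies 8 mm behind it; z points along the fingers, x is the direction in which the jaws open and shut, and the axes are right-handed (so a half turn about z gives the same grasp; the last joint's range is limited). The gripper opens to 88 mm and grips with 3 to 60 N. Pads are 20 mm wide; open, the fingers measure 115 mm over their backs; the gripper's body (75 mm by 178 mm) begins 61 mm behind the grasp point.
Start: joints at [68.457, 23.554, -0.728, 91.456, 0.321, 64.991, -4.71], TCP at [0.189, -0.596, 0.234] pointing down, gripper open.
Joint ranges: [-169.25, 169.25], [-16.82, 113.86], [-84.01, 82.57], [7.8, 145.47], [-59.2, 239.2], [7.22, 106.19], [-163.78, 163.78]. Speed limits (degrees/s): [136.94, 136.94, 172.46, 172.46, 180, 180, 180].

INTERFACE

Orientations are given as [roll, pitch, yaw] about the fixed x, y, z axes, in that order (R = Rz(yaw) Ry(pitch) Rx(roll)).
In Python, from cell import get_state, capture, camera_model, finish_job gives the robot as it stands.
- The arm moves only by the tool send_rows, never from a script. Its arguments are lists of equal length, an entry for each row: "slide": the shift along the tool's x, y, z as a fraction of full scale, a list of three; "turn": the turn about the tool's z as a fraction of full scale; "gripper": the gripper's target within -1 to 1 (shut at 1, half-way at 0, fully open at -1). In form: {"slide": [[tx, ty, tz], ...], "turn": [turn, ...], "gripper": [gripper, ...]}. A call has 1 to 12 rows; each row shifts and turns the commanded pose from where the row before left it, along the tool's axes as they then stand; what a row does not reach is not made up. Full scale, the value 1, is 50 cm for a shift and 6 degrees for a turn. A row lasts 1/12 s, in which the tool goes at most 41.7 mm and 7.16 degrees, less where a joint would pass 70% of its speed; a pose out of reach is approached as far as the arm can. A call with a number of a shift or a turn outside -1 to 1 is refused whole. A call with a gripper value outside its range is refused whole. The fingers move at their own pace and stop on an object; "grip_force" is the grip in N (left out, the last holds). Time passes only in rows, so rows that do not move let the fingers close. It gives the time, the measured TCP pose, the force and the opening at its end, in the units of the state.
- get_state(): the state, without advancing time (a new reading comes with each control period).
- capture(name): name is "scene" or "side" or "wrist"; returns the picture (420x560x3 uint8, red, green, blue); there is no depth.
- camera_model(name): a dict with "intrinsics" (3x3 intrinsics, pixels), "world_to_cam" (4x4, takes a point from world to camera coordinates); the wrist camera has in their place "T_tool_cam" (4x4, takes a point from camera to tool coordinates, whose origin is the TCP and whose axes are the tool frame's). Camera axes: x right, y up, looking along -z (the intrinsics and any distortion apply to the point x, -y, -z); pixel columns grow to the right and rows downward; lengths in m; the calibration is good to about 2 mm. The wrist camera is an equidistant fisheye: a pixel r from the principal point sees the ray r / f radians off the axis. A picture is of the moment at which its call begins: read the wrist's pose just before it. camera_model takes no time and is no camera call.
- finish_job(): hands the job in, once; it reports no verdict.
The state is a dict: "clock": time; "joint_positions": joint angles; "joint_vel": joint speeds; "tau": joint torques, N m; "tool_pos": TCP position; "ee_rot": TCP orientation; "contact_force": force on the tool from outside, world axes, zero at the start; "wrist_torque": the same for the moment, N m; "finger_gap": finger opening in m.
Only numpy, scipy, OpenCV 4.12 (cv2) and the standard library are available. Lean on these libraries where they do the work, as an engineer would, in place of code of your own. Each camera call takes 0.05 s, during which the arm holds its last target.

TASK

First turn the gauge tree until its empty branch points over the dark pointer bar on the tree's foot. Then hang the large ring gauge that stands on the table on that branch, so that the branch goes through the ring and the gauge hangs freely with its tab up, and let go with the branch still over the pointer. Leave the small ring gauge standing where it is.

Things in the scene. Friction and masses are not known exactly. Their poses are not given: they have to be found in the camera images.
- large_gauge: Loose upright gauge, 0.18 to 0.29 kg, 153 mm tall: grey foot block 40 (x) x 60 (y) x 16 mm; aluminium ring, axis along x, outside 96 mm, hole 76 mm, 12 mm thick, hole centre 62 mm above the underside; flat grip tab on top, 12 (x) x 26 (y) mm, from 108 to 153 mm above the underside. Origin: centre of the underside, z up. A half turn about z leaves its shape the same.
- small_gauge: Bystander of the same form but smaller, standing on the table, 104 mm tall, ring outside diameter 60 mm, foot 36 (x) x 44 (y) x 14 mm. Origin: centre of the underside. To be left alone.
- tree: Fixed foot of the tree: white disc 150 mm across, 20 high, its dark pointer bar 14 wide reaching 102 mm along -x, roughly to the robot. Origin: on the vertical turning axis at table height. On it a post (radius 13, top 184 mm up) turns endlessly with 3 branches 120 deg apart: level bars, 10 mm thick, centre line 170 mm up. Two carry fixed small gauges 58 mm out, tops 215 mm up; one is empty.
- free_tip (a point): Top of the upturned end pin of the empty branch: round, 10 mm thick, 200 mm above the table, 100 mm from the turning axis, rising 25 mm above the level bar. Axes turn with the tree: x level from pin to post, z up. The tree stays where it is left (friction 0.1 N m, about 1 N at the pin); the pin can be pinched from above and led round.
There are look-alikes about, which are no part of the job. Leave any turquoise look-alike of the large_gauge alone. There is more than one size of the tree; the one meant has the size given above.

How it is judged (in metres and radians):
On the way:
1. the empty branch points over the foot's pointer (within about 25 degrees) while the large gauge still stands on the table (x of free_tip in the frame of tree below -0.09 m and height (world z) of large_gauge below 0.02 m), for 0.2 s.
At the end, for the whole second after the job is handed in: Empty branch over the pointer within about 25 deg; large gauge hanging at rest on it by its ring, tab up within 0.5 rad, underside 105 to 137 mm below the pin's top, 0 to 95 mm inward of the pin and within 35 mm sideways; small gauge upright, within 30 mm of its start (x of free_tip in the frame of tree below -0.09 m and x of large_gauge in the frame of free_tip between 0 and 0.095 m and y of large_gauge in the frame of free_tip between -0.035 and 0.035 m and z of large_gauge in the frame of free_tip between -0.137 and -0.105 m and angle between large_gauge's own z axis and vertical below 0.5 rad and linear speed of large_gauge below 0.05 m/s and distance of small_gauge from where it was at the start of the episode below 0.03 m and angle between small_gauge's own z axis and vertical below 0.2 rad); the robot touches nothing.
It fails at once if the small gauge is shifted more than 30 mm or tipped (distance of small_gauge from where it was at the start of the episode above 0.03 m or angle between small_gauge's own z axis and vertical above 0.4 rad).
It also fails if it takes over 64 s, if anything falls off the work surface, if the arm or the gripper's body presses on something with over 40 N, if the wrist force passes 120 N, or if a joint passes its speed limit or range.

## Working session

There is one attempt and no reset: what is moved stays moved. The work goes in short steps, Python scripts to look and compute and a tool call to move; the robot and the scene stay as the last step left them, time stands still between calls to the robot, and variables do not carry over. Pictures are saved under pics/ and viewed, and the job is handed in when it is done.

Besides the shell and the picture viewer there is one more tool, called as name(argument=value, ...) on one line, values as JSON. send_rows: Moves the arm, as the interface text tells. Shift numbers are shares of 50 cm and turn numbers shares of 6 degrees, none past 1 either way. Its arguments: {"type":"object","properties":{"slide":{"type":"array","items":{"type":"array","items":{"type":"number","minimum":-1,"maximum":1}}},"turn":{"type":"array","items":{"type":"number","minimum":-1,"maximum":1}},"gripper":{"type":"array","items":{"type":"number"}},"grip_force":{"type":"number"}},"required":["slide","turn","gripper"]}

```bash
ls; mkdir -p pics; cat > h.py <<'E'
import numpy as np, cv2, json
from cell import get_state, capture, camera_model, finish_job
from scipy.spatial.transform import Rotation as R
E
python3 - <<'E'
from h import *
print(get_state())
for n in ["scene","side"]:
    cv2.imwrite(f"pics/{n}0.png",capture(n)[:,:,::-1])
s=get_state();cv2.imwrite("pics/wrist0.png",capture("wrist")[:,:,::-1])
for n in ["scene","side","wrist"]:print(n,camera_model(n))
E
```

```text
pics
{'clock': 0.0, 'joint_positions': array([68.45665994, 23.60035516, -0.7290497 , 91.50384742,  0.32008654,
       64.98796469, -4.71254486]), 'joint_vel': array([ 0.01065053,  0.09096722,  0.04075365, -0.04440598,  0.07910858,
        0.03531885, -0.01028966]), 'tau': array([-3.70615044e-04, -5.87955236e+01,  6.41530976e-01, -2.91074395e+01,
       -5.38253726e-02,  1.84422248e-02,  1.39383055e-04]), 'tool_pos': array([ 0.1891813 , -0.59518034,  0.23280674]), 'ee_rot': array([ 1.79994606e+02,  8.99784010e-02, -7.23653369e+01]), 'contact_force': array([-1.22744743,  0.40456553,  0.01679408]), 'wrist_torque': array([-0.01039959, -0.05583489, -0.03112398]), 'finger_gap': 0.08808243512998734}
scene {'intrinsics': array([[458.69134654,   0.        , 288.86328149],
       [  0.        , 458.69134654, 200.22437869],
       [  0.        ,   0.        ,   1.        ]]), 'world_to_cam': array([[ 0.67110159,  0.74127691,  0.01145472, -0.39385844],
       [-0.58115814,  0.51642218,  0.62893827,  0.16040378],
       [ 0.46030194, -0.42873848,  0.77737085, -1.33697723],
       [ 0.        ,  0
[... 404 characters left out ...]
    [-5.06714405e-01,  6.57299219e-01,  5.57851457e-01,
        -1.24327623e+00],
       [ 0.00000000e+00,  0.00000000e+00,  0.00000000e+00,
         1.00000000e+00]])}
wrist {'intrinsics': array([[325.1922621 ,   0.        , 286.51051903],
       [  0.        , 325.1922621 , 213.39458943],
       [  0.        ,   0.        ,   1.        ]]), 'T_tool_cam': array([[ 9.99999811e-01,  3.68216829e-04, -4.92529450e-04,
         1.10759506e-04],
       [ 2.12334251e-04, -9.58408464e-01, -2.85400020e-01,
        -7.76407377e-02],
       [-5.77133484e-04,  2.85399861e-01, -9.58408361e-01,
        -1.51689852e-01],
       [ 0.00000000e+00,  0.00000000e+00,  0.00000000e+00,
         1.00000000e+00]])}
```

View pics/scene0.png

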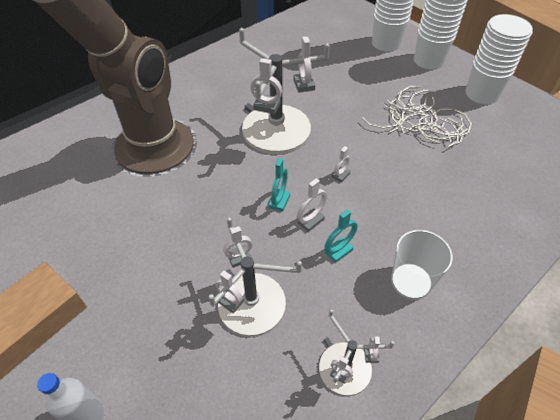

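View pics/side0.png

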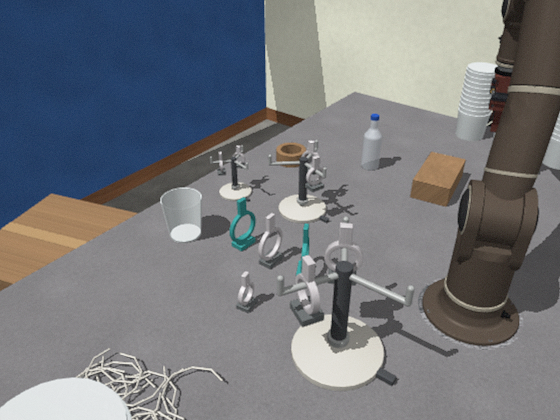

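View pics/wrist0.png

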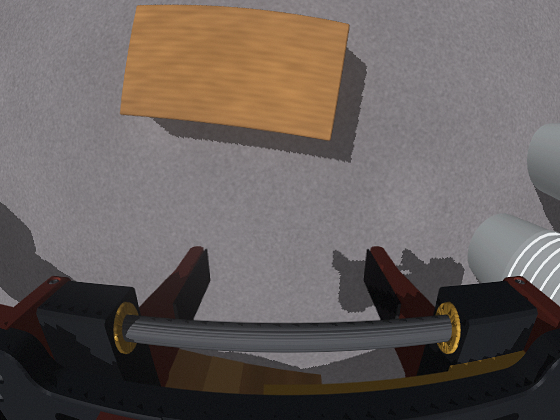

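The scene image shows three trees, with discs at about (277,128), (252,303) and (345,368). The grey gauges are at (312,215) for the large one and (342,165) for the small one. I'll check the sizes next.

```bash
cat >> h.py <<'E'
def ray(n,u,v):
    c=camera_model(n);K=c["intrinsics"];T=c["world_to_cam"]
    d=np.array([(u-K[0,2])/K[0,0],-(v-K[1,2])/K[1,1],-1.0])
    Rm=T[:3,:3];return -Rm.T@T[:3,3],Rm.T@d
def onz(n,u,v,z):
    o,d=ray(n,u,v);return o+d*(z-o[2])/d[2]
def proj(n,p):
    c=camera_model(n);K=c["intrinsics"];T=c["world_to_cam"]
    q=T[:3,:3]@np.asarray(p)+T[:3,3]
    return np.array([K[0,0]*q[0]/-q[2]+K[0,2],K[1,1]*q[1]/q[2]+K[1,2]])
def tri(a,b):
    o1,d1=ray(*a);o2,d2=ray(*b);d1/=np.linalg.norm(d1);d2/=np.linalg.norm(d2)
    s=np.linalg.lstsq(np.c_[d1,-d2],o2-o1,rcond=None)[0]
    p,q=o1+d1*s[0],o2+d2*s[1];return (p+q)/2,np.linalg.norm(p-q)
E
python3 - <<'E'
from h import *
for l,r in [((242,127),(311,127)),((218,303),(286,303)),((319,368),(372,368))]:
    a,b=onz("scene",*l,.02),onz("scene",*r,.02);print((a+b)/2,np.linalg.norm(a-b))
for l,r in [((291,350),(384,350)),((278,207),(329,207)),((219,190),(254,190))]:
    a,b=onz("side",*l,.02),onz("side",*r,.02);print((a+b)/2,np.linalg.norm(a-b))
def crop(n,x0,y0,x1,y1,k,out):
    im=cv2.imread(f"pics/{n}0.png")[y0:y1,x0:x1];cv2.imwrite(out,cv2.resize(im,None,fx=k,fy=k,interpolation=cv2.INTER_CUBIC))
crop("scene",200,10,400,160,4,"pics/c1.png")
crop("scene",180,140,380,290,4,"pics/c1b.png")
crop("scene",180,200,380,350,4,"pics/c2.png")
crop("side",220,190,420,340,4,"pics/c3.png")
crop("side",260,240,460,390,4,"pics/c4.png")
E
```

```text
[0.19468761 0.30538385 0.02      ] 0.2049314978440007
[ 0.58741493 -0.10955473  0.02      ] 0.1487144688477031
[ 0.82171824 -0.06004612  0.02      ] 0.1061642754836716
[0.17916973 0.31847876 0.02      ] 0.20392558071477948
[ 0.56681804 -0.09706397  0.02      ] 0.15899696506609207
[ 0.79980976 -0.04522818  0.02      ] 0.11493610967803558
```

View pics/c1.png

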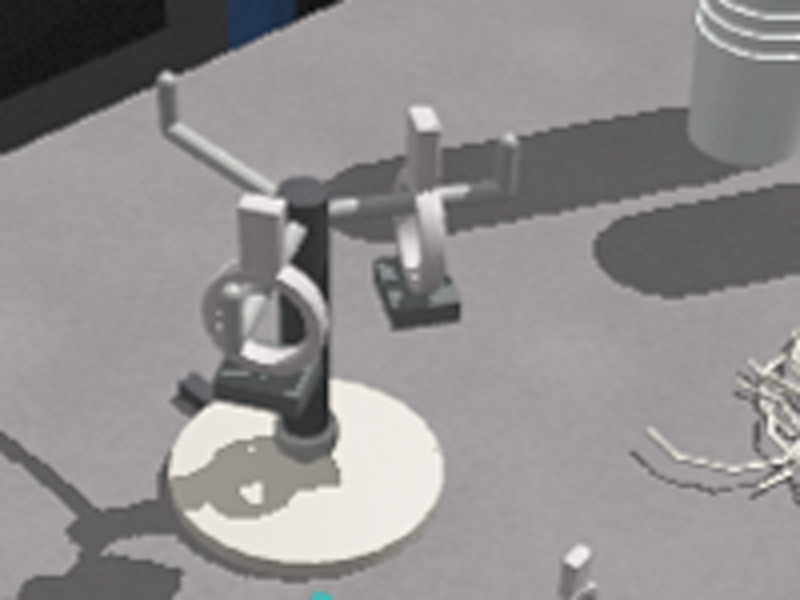

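View pics/c1b.png

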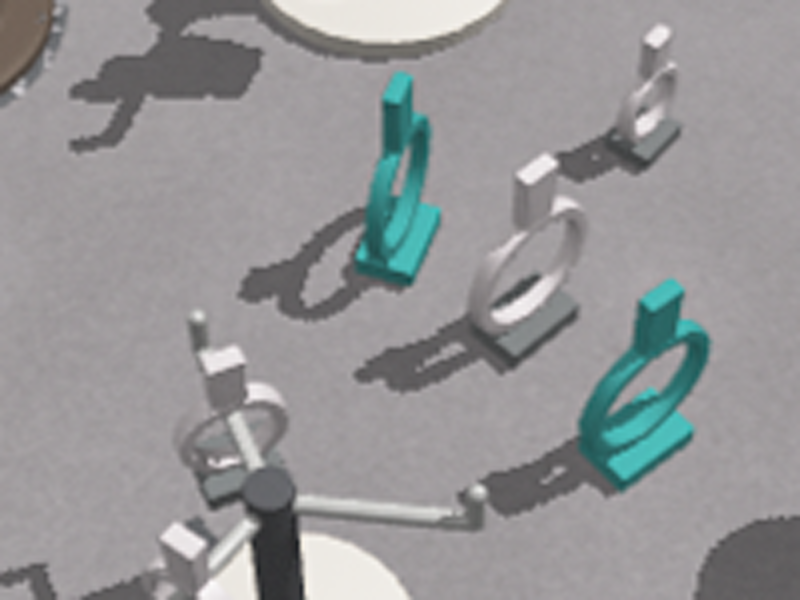

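View pics/c2.png

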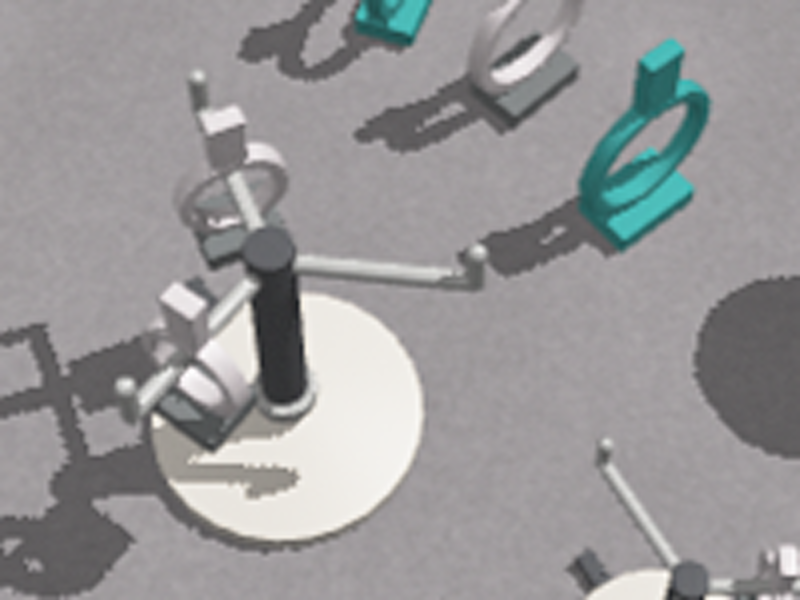

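View pics/c3.png

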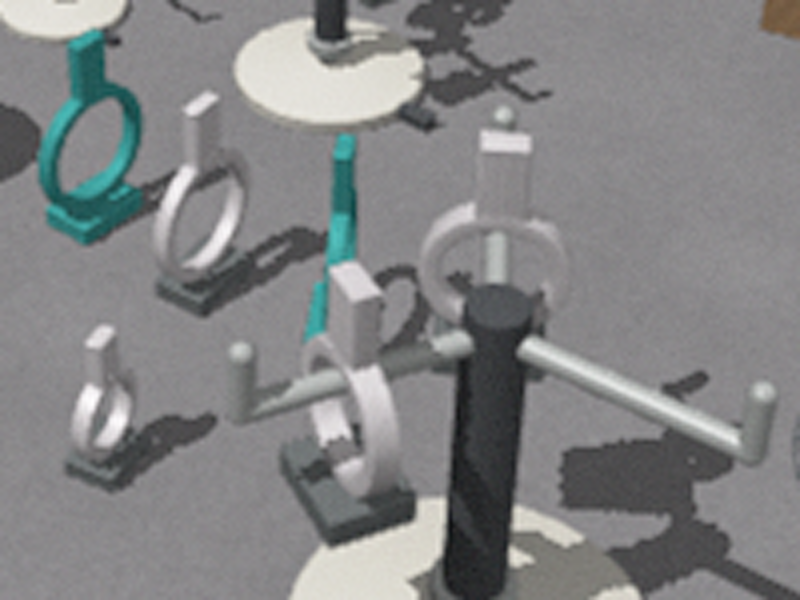

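View pics/c4.png

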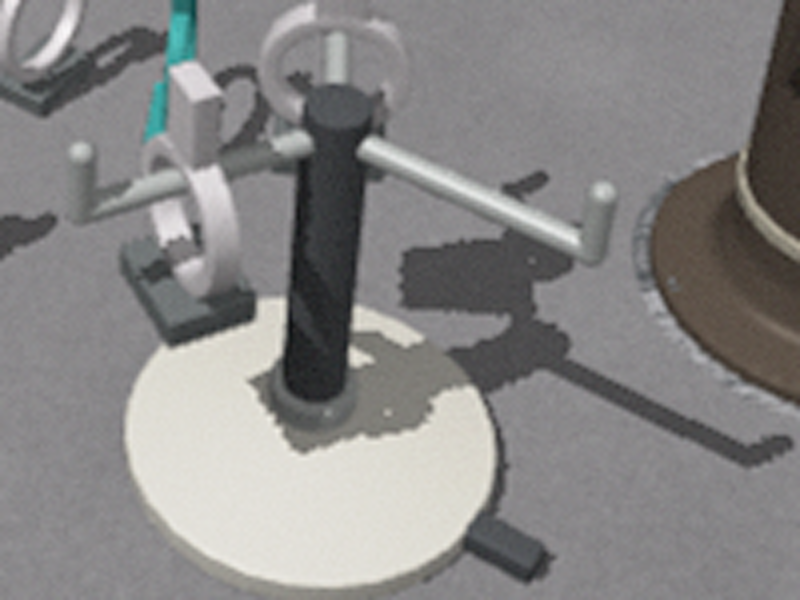

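```bash
python3 - <<'E'
from h import *
im=cv2.imread("pics/side0.png")
def crop(n,x0,y0,x1,y1,k,out):
    im=cv2.imread(f"pics/{n}0.png")[y0:y1,x0:x1];cv2.imwrite(out,cv2.resize(im,None,fx=k,fy=k,interpolation=cv2.INTER_CUBIC))
crop("side",255,130,355,230,6,"pics/c5.png")
crop("side",230,195,290,275,7,"pics/c6.png")
crop("scene",290,170,340,235,9,"pics/c7.png")
crop("scene",205,210,305,285,8,"pics/c8.png")
E
```

```text
(no output)
```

View pics/c5.png

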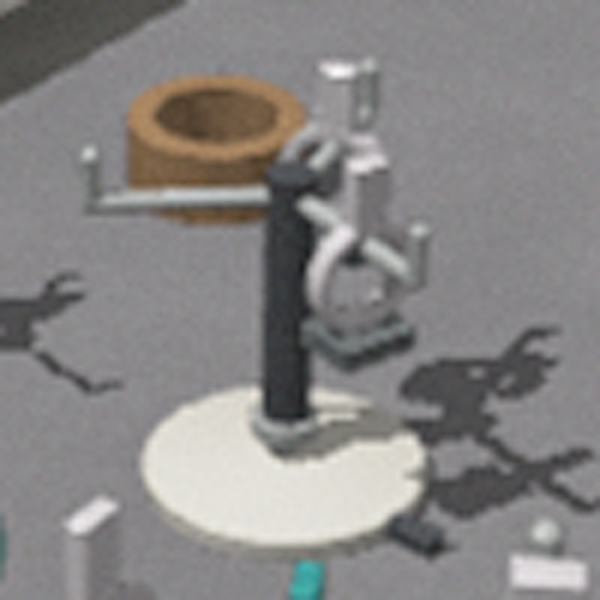

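View pics/c6.png

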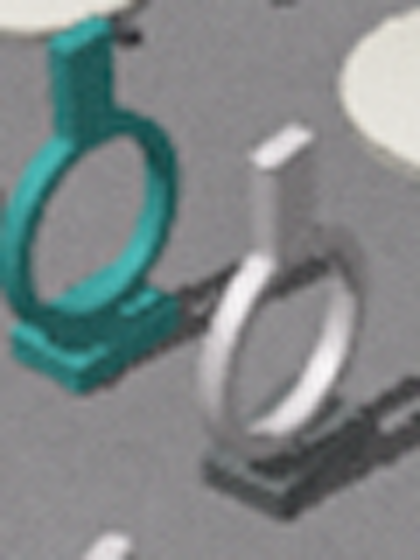

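View pics/c7.png

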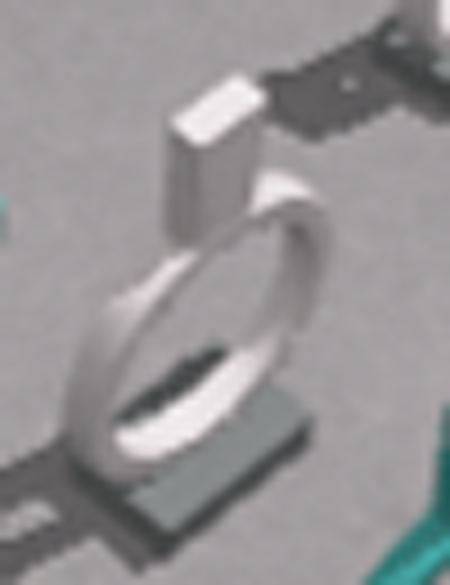

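View pics/c8.png

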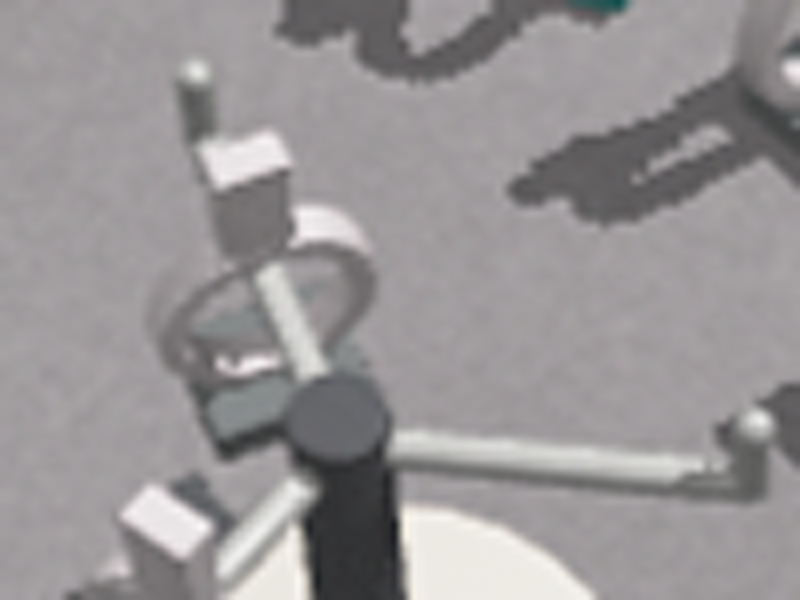

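```bash
python3 - <<'E'
from h import *
S=lambda u,v:("scene",u,v);D=lambda u,v:("side",u,v)
post=tri(S(247.4,261.9),D(304,159.7));pin=tri(S(299.6,262.5),D(270,155.3));tab=tri(S(314.1,182.2),D(270.3,215.9))
print(post,pin,tab)
v=pin[0]-post[0];print(np.hypot(*v[:2]),np.degrees(np.arctan2(v[1],v[0])))
p=onz("side",327,220.8,.012);w=p-post[0];print(p,np.hypot(*w[:2]),np.degrees(np.arctan2(w[1],w[0])))
p=onz("scene",205+190/8,210+480/8,.012);w=p-post[0];print(p,np.hypot(*w[:2]),np.degrees(np.arctan2(w[1],w[0])))
for a,b,n,o,k in [((185,135),(251,86),"scene",(290,170),9),((261,163),(303.5,129),"side",(230,195),7)]:
    A=onz(n,o[0]+a[0]/k,o[1]+a[1]/k,.153);B=onz(n,o[0]+b[0]/k,o[1]+b[1]/k,.153)
    print(n,(A+B)/2,np.linalg.norm(A-B),np.degrees(np.arctan2(*(B-A)[1::-1])))
# foot edges of large gauge: bottom edge dir
A=onz("scene",290+170/9,170+555/9,0);B=onz("scene",290+308/9,170+440/9,0);print(np.linalg.norm(A-B),np.degrees(np.arctan2(*(B-A)[1::-1])),(A+B)/2)
A=onz("side",230+210/7,195+480/7,0);B=onz("side",230+290/7,195+518/7,0);print(np.linalg.norm(A-B),np.degrees(np.arctan2(*(B-A)[1::-1])),(A+B)/2)
for n in["scene","side"]: print(onz(n,*( (342,152) if n=="scene" else (247,275)),.1))
E
```

```text
(array([ 0.57883214, -0.10638473,  0.17842967]), np.float64(0.004309206027924922)) (array([ 0.65484691, -0.04017499,  0.19672863]), np.float64(0.004387080549685397)) (array([0.50116011, 0.15124336, 0.15008978]), np.float64(0.003447315638659965))
0.10080662403376814 41.05624422653882
[ 0.47357478 -0.08888918  0.012     ] 0.10670148714297878 170.56275300683123
[ 0.48344426 -0.09473684  0.012     ] 0.09609641634745268 173.03803408475937
scene [0.50458607 0.15053384 0.153     ] 0.02412959668358072 91.75482802390886
side [0.49732324 0.1530563  0.153     ] 0.02677412205442636 -87.19544933782659
0.05703568896055046 92.71265513820696 [0.52177428 0.15393779 0.        ]
0.038886070619935195 -178.07479244983935 [0.49680409 0.17716407 0.        ]
[0.44615519 0.31142212 0.1       ]
[0.43624415 0.31906825 0.1       ]
```

The target tree is the 150 mm one at about (0.579,-0.106). Its empty pin points along about 41° and the pointer along about 172°. The large gauge is at (0.501,0.152) with yaw of about 2°. First move: lift and go toward the pin.

send_rows(slide=[[-0.01,-0.015,-0.015],[-0.02,-0.03,-0.02],[-0.032,-0.051,-0.02],[-0.032,-0.051,-0.02],[-0.032,-0.051,-0.02],[-0.032,-0.051,-0.02],[-0.032,-0.051,-0.02],[-0.032,-0.051,-0.02],[-0.032,-0.051,-0.02],[-0.032,-0.051,-0.02],[-0.032,-0.051,-0.02],[-0.032,-0.051,-0.02]], turn=[0,0,0,0,0,0,0,0,0,0,0,0], gripper=[-1,-1,-1,-1,-1,-1,-1,-1,-1,-1,-1,-1], grip_force=10)

```text
clock: 1.15
tool_pos: [0.4016, -0.3428, 0.3523]
ee_rot: [-180.0, -0.0, -72.3]
contact_force: [0.3, -0.8, 0.1]
finger_gap: 0.0879
```

send_rows(slide=[[-0.0385,-0.0606,0],[-0.0385,-0.0606,0],[-0.0385,-0.0606,0],[-0.0385,-0.0606,0],[-0.0385,-0.0606,0],[-0.0385,-0.0606,0],[-0.0385,-0.0606,0],[-0.0385,-0.0606,0],[-0.0385,-0.0606,0],[-0.0385,-0.0606,0],[-0.02,-0.03,0],[-0.0185,-0.0306,0]], turn=[0,0,0,0,0,0,0,0,0,0,0,0], gripper=[-1,-1,-1,-1,-1,-1,-1,-1,-1,-1,-1,-1])

```text
clock: 2.15
tool_pos: [0.6547, -0.0388, 0.3513]
ee_rot: [180.0, 0.0, -72.2]
contact_force: [-0.3, -0.2, -0.6]
finger_gap: 0.0882
```

send_rows(slide=[[0,0,0],[0,0,0],[0,0,0],[0,0,0],[0,0,0],[0,0,0]], turn=[-1,-1,-1,-0.9,0,0], gripper=[-1,-1,-1,-1,-1,-1])

```text
clock: 2.65
tool_pos: [0.654, -0.0416, 0.3515]
ee_rot: [-180.0, 0.0, -49.1]
contact_force: [0.2, -0.3, 0.6]
finger_gap: 0.0875
```

```bash
cat >> h.py <<'E'
def wray(u,v,s):
    c=camera_model("wrist");K=c["intrinsics"];T=c["T_tool_cam"]
    x,y=u-K[0,2],v-K[1,2];r=np.hypot(x,y);t=r/K[0,0]
    d=np.array([np.sin(t)*x/r,-np.sin(t)*y/r,-np.cos(t)])
    M=R.from_euler('xyz',s["ee_rot"],degrees=True).as_matrix()
    o=M@T[:3,3]+s["tool_pos"];return o,M@T[:3,:3]@d
def wz(u,v,s,z):
    o,d=wray(u,v,s);return o+d*(z-o[2])/d[2]
def shot(tag):
    s=get_state();im=capture("wrist")[:,:,::-1]
    cv2.imwrite(f"pics/{tag}.png",im)
    json.dump({k:np.asarray(v).tolist() for k,v in s.items()},open(f"pics/{tag}.json","w"))
    return s
def ld(tag): return json.load(open(f"pics/{tag}.json"))
E
python3 - <<'E'
from h import *
s=shot("w1");print(s["clock"],s["joint_positions"],s["tool_pos"],s["ee_rot"])
E
```

```text
2.65 [ 16.15452544  25.05335417 -25.49127729  75.44804306  10.60556764
  81.81429436 -57.85078987] [ 0.65403047 -0.0415641   0.35145671] [-1.79996525e+02  2.94754696e-03 -4.91174439e+01]
```

View pics/w1.png

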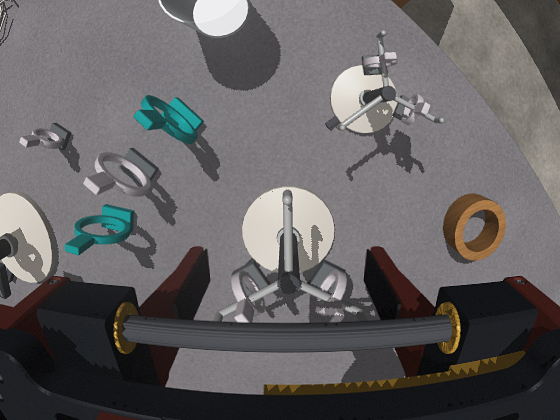

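The wrist view shows the pin top near (287,195), the post top near (289,285) and the large gauge tab near (98,187).

```bash
python3 - <<'E'
from h import *
im=cv2.imread("pics/w1.png")
cv2.imwrite("pics/w1a.png",cv2.resize(im[170:320,210:360],None,fx=4,fy=4,interpolation=cv2.INTER_CUBIC))
cv2.imwrite("pics/w1b.png",cv2.resize(im[130:230,70:190],None,fx=6,fy=6,interpolation=cv2.INTER_CUBIC))
E
```

```text
(no output)
```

View pics/w1a.png

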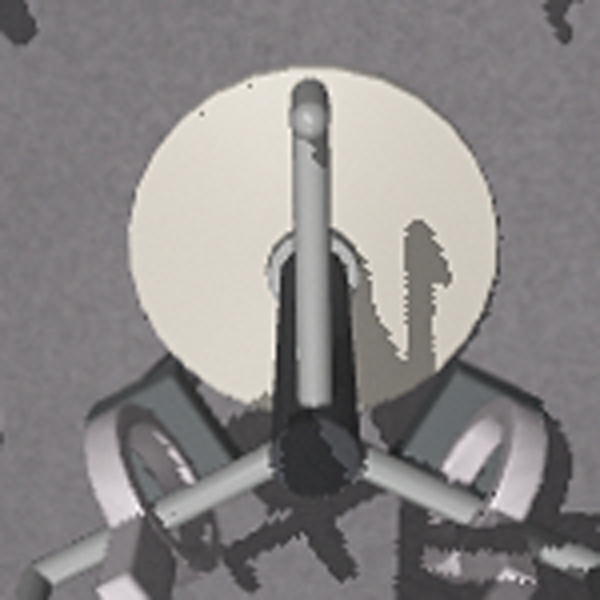

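View pics/w1b.png

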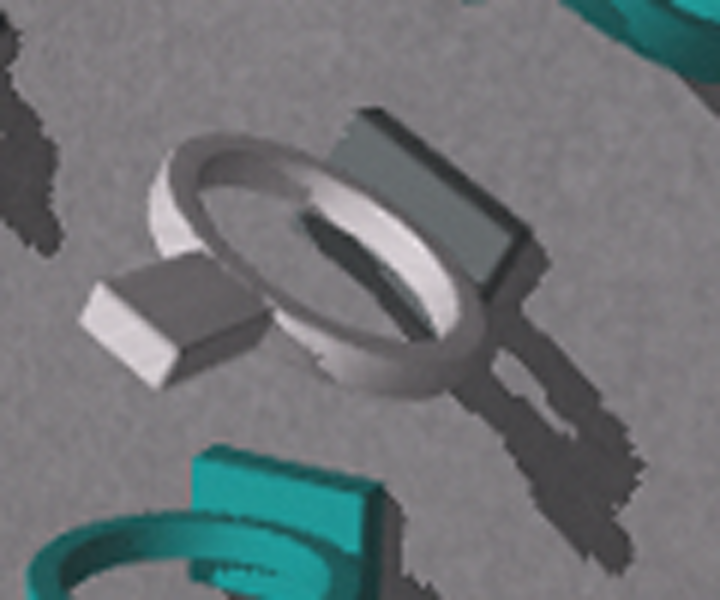

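```bash
python3 - <<'E'
from h import *
s=ld("w1");P=wz(287.5,199.5,s,.2);Q=wz(289.5,283.7,s,.184);print(P,Q,P-Q,np.hypot(*(P-Q)[:2]))
f=lambda x,y:wz(70+x/6,130+y/6,s,.153)
print(f(131,335));A=(f(100,280)+f(80,320))/2;B=(f(183,353)+f(160,387))/2;print(np.linalg.norm(A-B),np.degrees(np.arctan2(*(A-B)[1::-1])))
# tree disc centre
g=lambda x,y:wz(210+x/4,170+y/4,s,.02)
print((g(128,240)+g(498,240))/2,np.linalg.norm(g(128,240)-g(498,240)))
d=P[:2]-s["tool_pos"][:2];y=np.radians(s["ee_rot"][2]);print("tool d",d@[np.cos(y),np.sin(y)],d@[np.sin(y),-np.cos(y)])
E
```

```text
[ 0.65555821 -0.04141083  0.2       ] [ 0.58122134 -0.10889122  0.184     ] [0.07433687 0.06748039 0.016     ] 0.100397076300691
[0.50207459 0.14814996 0.153     ]
0.024839028586231247 92.11257822301367
[ 0.58495079 -0.10509062  0.02      ] 0.14675996333077237
tool d 0.0008840366548698566 -0.0012553723720036452
```

send_rows(slide=[[0.002,-0.002,0.03],[0,0,0.05],[0,0,0.06],[0,0,0.06],[0,0,0.05],[0,0,0.04],[0,0,0.03],[0,0,0.019],[0,0,0],[0,0,0],[0,0,0],[0,0,0]], turn=[0,0,0,0,0,0,0,0,0,0,0,0], gripper=[-1,-1,-1,-1,-1,-1,-1,-1,1,1,1,1])

```text
clock: 3.7
tool_pos: [0.6564, -0.042, 0.1831]
ee_rot: [-179.9, -0.1, -49.0]
contact_force: [0.1, -0.5, -0.6]
finger_gap: 0.0643
```

send_rows(slide=[[0,0,0],[0,0,0],[0,0,0],[0,0,0]], turn=[0,0,0,0], gripper=[1,1,1,1])

```text
clock: 4.03
tool_pos: [0.6557, -0.0421, 0.1819]
ee_rot: [-180.0, -0.0, -49.0]
contact_force: [0.8, -0.3, -0.8]
finger_gap: 0.0383
```

send_rows(slide=[[0,0,0],[0,0,0],[0,0,0],[0,0,0],[0,0,0],[0,0,0],[0,0,0]], turn=[0,0,0,0,0,0,0], gripper=[1,1,1,1,1,1,1])

```text
clock: 4.62
tool_pos: [0.6556, -0.042, 0.1816]
ee_rot: [180.0, 0.0, -49.0]
contact_force: [0.6, 0.8, -0.4]
finger_gap: 0.0097
```

send_rows(slide=[[-0.0209,0.0011,0],[-0.0209,0.0011,0],[-0.0209,0.0011,0],[-0.0209,0.0011,0],[-0.0209,0.0011,0],[-0.0209,0.0011,0],[-0.0209,0.0011,0],[-0.0209,0.0011,0]], turn=[-1,-1,-1,-1,-1,-1,-1,-1], gripper=[1,1,1,1,1,1,1,1])

```text
clock: 5.28
tool_pos: [0.5817, -0.0081, 0.1816]
ee_rot: [180.0, -0.0, -0.7]
contact_force: [0.5, -2.0, -1.7]
finger_gap: 0.0097
```

```bash
python3 - <<'E'
from h import *
s=get_state();print(s);p=s["tool_pos"]-np.array([.5805,-.107,0]);print(np.hypot(*p[:2]),np.degrees(np.arctan2(p[1],p[0])))
E
```

```text
{'clock': 5.2833, 'joint_positions': array([ 23.63335073,  26.8477784 , -37.24512534,  99.22080488,
        18.42230168,  60.12764262, -20.59920257]), 'joint_vel': array([ 16.71870971,  -7.52151014, -19.18189082,  16.75223691,
         4.85181733,  -4.29181683,  63.81949196]), 'tau': array([ -2.95223728, -54.62419152,  -7.98855454, -27.25335717,
        -0.78246441,   0.33763052,  -1.89260691]), 'tool_pos': array([ 0.58170444, -0.00808398,  0.18156852]), 'ee_rot': array([ 1.79963571e+02, -3.01055785e-02, -6.68999934e-01]), 'contact_force': array([ 0.49234347, -1.98193926, -1.65081136]), 'wrist_torque': array([-0.53100993, -0.39983601, -0.02221139]), 'finger_gap': 0.009694250014459333}
0.09892335706815271 89.30237721935762
```

Tracking is good: radius 99 mm at 89°. I'll continue another 83°.

send_rows(slide=[[-0.0209,0.0011,0],[-0.0209,0.0011,0],[-0.0209,0.0011,0],[-0.0209,0.0011,0],[-0.0209,0.0011,0],[-0.0209,0.0011,0],[-0.0209,0.0011,0]], turn=[-1,-1,-1,-1,-1,-1,-1], gripper=[1,1,1,1,1,1,1])

```text
clock: 5.87
tool_pos: [0.5145, -0.033, 0.1816]
ee_rot: [179.9, -0.0, 41.3]
contact_force: [3.8, -1.4, -4.8]
finger_gap: 0.0096
```

send_rows(slide=[[-0.0209,0.0011,0],[-0.0209,0.0011,0],[-0.0209,0.0011,0],[-0.0209,0.0011,0],[-0.0209,0.0011,0],[-0.0209,0.0011,0],[-0.0209,0.0011,0],[0,0,0],[0,0,0]], turn=[-1,-1,-1,-1,-1,-1,-1,0,0], gripper=[1,1,1,1,1,1,1,1,1])

```text
clock: 6.62
tool_pos: [0.4813, -0.0962, 0.1816]
ee_rot: [180.0, -0.0, 82.8]
contact_force: [2.2, -1.2, -4.9]
finger_gap: 0.0099
```

```bash
python3 - <<'E'
from h import *
s=get_state();print(s["joint_positions"]);p=s["tool_pos"]-np.array([.5805,-.107,0]);print(np.hypot(*p[:2]),np.degrees(np.arctan2(p[1],p[0])))
E
```

```text
[ 52.57442145  24.17314806 -58.80603625 110.51537179  24.17932038
  58.73894479  65.80184187]
0.09980473152567151 173.81628003054573
```

send_rows(slide=[[0,0,0],[0,0,0],[0,0,0],[0,0,0],[0,0,-0.01],[0,0,-0.03],[0,0,-0.05],[0,0,-0.06],[0,0,-0.06],[0,0,-0.06],[0,0,-0.05],[0,0,-0.03]], turn=[0,0,0,0,0,0,0,0,0,0,0,0], gripper=[-1,-1,-1,-1,-1,-1,-1,-1,-1,-1,-1,-1])

```text
clock: 7.62
tool_pos: [0.4817, -0.0949, 0.3599]
ee_rot: [179.8, 0.0, 83.1]
contact_force: [0.5, -0.1, -0.7]
finger_gap: 0.0859
```

```bash
python3 - <<'E'
from h import *
s=shot("w2");print(s["clock"],s["tool_pos"],s["ee_rot"],s["finger_gap"])
E
```

```text
7.6167 [ 0.48169293 -0.09493852  0.35988473] [1.79824853e+02 4.13342980e-02 8.30529298e+01] 0.08591891385614121
```

View pics/w2.png

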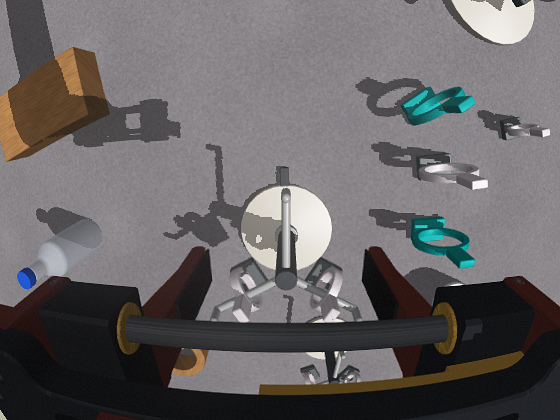

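send_rows(slide=[[0.022,-0.001,0],[0.05,-0.002,0],[0.06,-0.003,0],[0.07,-0.004,0],[0.07,-0.003,0],[0.07,-0.003,0],[0.06,-0.003,0],[0.05,-0.002,0],[0.04,-0.001,0],[0,0,0],[0,0,0],[0,0,0]], turn=[0,0,0,0,0,0,0,0,0,-0.75,-0.75,0], gripper=[-1,-1,-1,-1,-1,-1,-1,-1,-1,-1,-1,-1])

```text
clock: 8.67
tool_pos: [0.4988, 0.1513, 0.3553]
ee_rot: [-179.9, -0.0, 92.4]
contact_force: [-0.5, 1.0, 0.4]
finger_gap: 0.0877
```

```bash
python3 - <<'E'
from h import *
s=shot("w3");print(s["clock"],s["tool_pos"],s["ee_rot"],s["finger_gap"],s["joint_positions"])
im=cv2.imread("pics/w3.png")
cv2.imwrite("pics/w3a.png",cv2.resize(im[120:320,190:390],None,fx=3,fy=3,interpolation=cv2.INTER_CUBIC))
im=cv2.imread("pics/w2.png")
cv2.imwrite("pics/w2a.png",cv2.resize(im[150:300,210:360],None,fx=4,fy=4,interpolation=cv2.INTER_CUBIC))
E
```

```text
8.6667 [0.49884339 0.15130606 0.35533831] [-1.79877646e+02 -8.95091325e-03  9.23778286e+01] 0.08774581666891086 [ 30.43034731  20.38285962 -68.17560586  92.17931845  19.05431764
  80.5926294   52.67705282]
```

View pics/w3a.png

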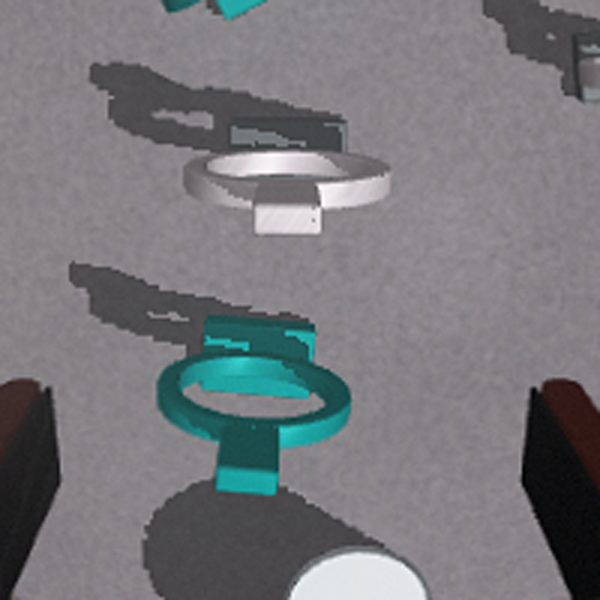

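View pics/w2a.png

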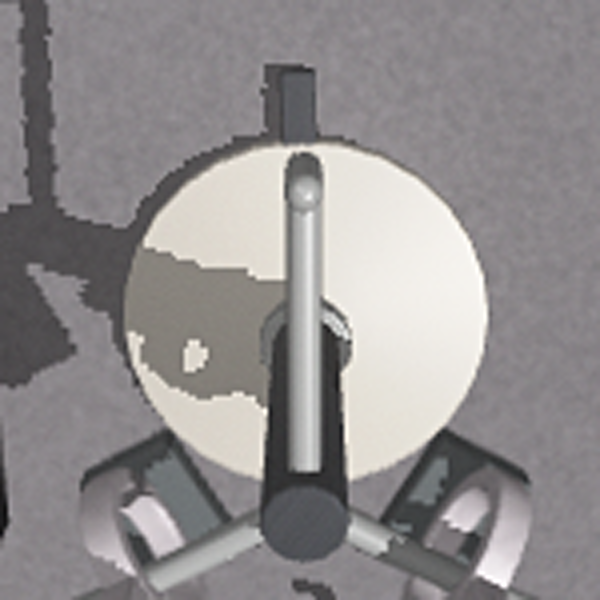

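```bash
python3 - <<'E'
from h import *
s=ld("w3");f=lambda x,y:wz(190+x/3,120+y/3,s,.153)
P=f(288.3,220);print(P);A=f(255,219);B=f(321.5,220);print(np.linalg.norm(A-B),np.degrees(np.arctan2(*(B-A)[1::-1])), np.linalg.norm(f(288,204)-f(288,235)))
d=P[:2]-s["tool_pos"][:2];y=np.radians(s["ee_rot"][2]);print("tool d",d@[np.cos(y),np.sin(y)],d@[np.sin(y),-np.cos(y)])
s=ld("w2");g=lambda x,y,z:wz(210+x/4,150+y/4,s,z)
P=g(303,192,.2);Q=g(304,522,.184);D=g(298,105,.012);d2=(g(124,310,.02)+g(488,310,.02))/2
print(P,Q,D,d2)
for v in(P-Q,D-Q,P-[.5805,-.107,0],D-[.5805,-.107,0]):print(np.degrees(np.arctan2(v[1],v[0])),np.hypot(*v[:2]))
E
```

```text
[0.50144114 0.1504598  0.153     ]
0.02476771122573534 91.48258697373379 0.011848931916746998
tool d -0.0009533055778685154 0.002560404796910493
[ 0.47988783 -0.09609818  0.2       ] [ 0.57965488 -0.10812564  0.184     ] [ 0.49165369 -0.1001646   0.012     ] [ 0.57315415 -0.10698027  0.02      ]
173.12585608085098 0.10048942729533092
174.83080307573798 0.0883605528283664
173.81584885531035 0.10120108204242503
175.60061243170082 0.08910885967599638
```

send_rows(slide=[[-0.002,0.005,0.02],[0,0,0.05],[0,0,0.06],[0,0,0.07],[0,0,0.07],[0,0,0.06],[0,0,0.05],[0,0,0.04],[0,0,0.025],[0,0,0.012],[0,0,0],[0,0,0]], turn=[0,0,0,0,0,0,0,0,0,0,0,0], gripper=[-1,-1,-1,-1,-1,-1,-1,-1,-1,-1,-1,-1])

```text
clock: 9.72
tool_pos: [0.5027, 0.1492, 0.1286]
ee_rot: [180.0, -0.0, 92.0]
contact_force: [-0.0, 0.4, 1.0]
finger_gap: 0.0878
```

```bash
python3 - <<'E'
from h import *
s=shot("w4");print(s["clock"],s["tool_pos"],s["ee_rot"])
cv2.imwrite("pics/side1.png",capture("side")[:,:,::-1])
im=cv2.imread("pics/side1.png")
cv2.imwrite("pics/s1a.png",cv2.resize(im[100:300,200:400],None,fx=3,fy=3,interpolation=cv2.INTER_CUBIC))
E
```

```text
9.7167 [0.50274227 0.14920161 0.12862333] [ 1.79972516e+02 -1.96638854e-02  9.20009283e+01]
```

View pics/s1a.png

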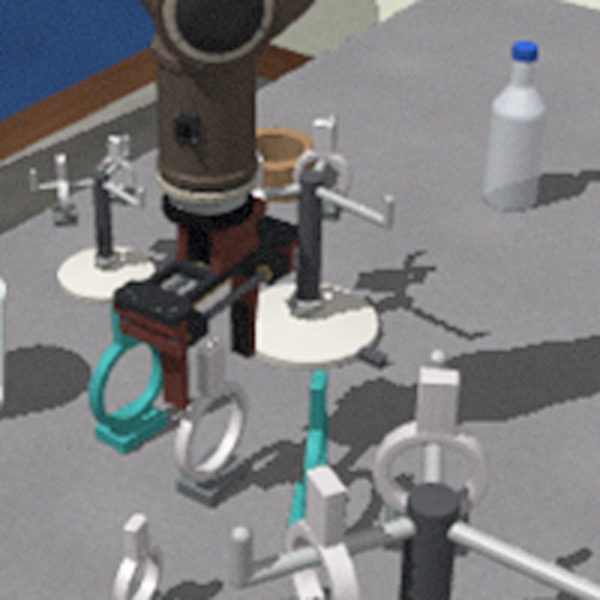

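View pics/w4.png

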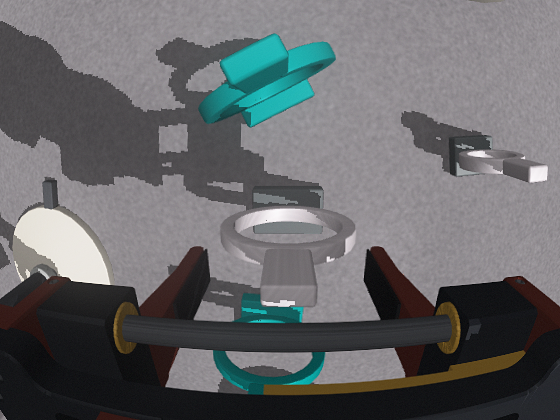

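send_rows(slide=[[0,0,0],[0,0,0],[0,0,0],[0,0,0],[0,0,0],[0,0,0],[0,0,0],[0,0,0],[0,0,0],[0,0,0],[0,0,0],[0,0,0]], turn=[0,0,0,0,0,0,0,0,0,0,0,0], gripper=[1,1,1,1,1,1,1,1,1,1,1,1], grip_force=30)

```text
clock: 10.82
tool_pos: [0.5024, 0.1489, 0.128]
ee_rot: [-180.0, 0.0, 92.0]
contact_force: [0.1, 0.2, -1.3]
finger_gap: 0.0259
```

send_rows(slide=[[0,0,-0.01],[0,0,-0.02],[0,0,-0.04],[0,0,-0.05],[0,0,-0.06],[0,0,-0.06],[0,0,-0.05],[0,0,-0.03],[0,0,-0.02],[0,0,-0.01],[0,0,0],[0,0,0]], turn=[0,0,0,0,0,0,0,0,0,0,0,0], gripper=[1,1,1,1,1,1,1,1,1,1,1,1])

```text
clock: 11.82
tool_pos: [0.5022, 0.1487, 0.3025]
ee_rot: [-180.0, 0.0, 92.0]
contact_force: [0.5, 0.0, -2.0]
finger_gap: 0.0256
```

send_rows(slide=[[-0.015,-0.005,0],[-0.03,-0.01,0],[-0.045,-0.014,0],[-0.055,-0.017,0],[-0.06,-0.019,0],[-0.06,-0.019,0],[-0.06,-0.019,0],[-0.055,-0.017,0],[-0.045,-0.014,0],[-0.03,-0.01,0],[-0.02,-0.005,0],[0,0,0]], turn=[0,0,0,0,0,0,0,0,0,0,0,0], gripper=[1,1,1,1,1,1,1,1,1,1,1,1])

```text
clock: 12.82
tool_pos: [0.4355, -0.0936, 0.3024]
ee_rot: [-179.9, 0.0, 91.8]
contact_force: [0.3, -0.5, -1.9]
finger_gap: 0.0257
```

send_rows(slide=[[0,0,0],[0,0,0],[0,0,0],[0,0,0],[0,0,0]], turn=[0.4,0.6,0.4,0,0], gripper=[1,1,1,1,1])

```text
clock: 13.23
tool_pos: [0.4365, -0.0899, 0.3029]
ee_rot: [-180.0, -0.0, 83.8]
contact_force: [-0.4, 0.6, -1.2]
finger_gap: 0.0257
```

```bash
python3 - <<'E'
from h import *
s=shot("w5");print(s["clock"],s["tool_pos"],s["ee_rot"],s["joint_positions"])
cv2.imwrite("pics/side2.png",capture("side")[:,:,::-1])
cv2.imwrite("pics/scene2.png",capture("scene")[:,:,::-1])
im=cv2.imread("pics/side2.png")
cv2.imwrite("pics/s2a.png",cv2.resize(im[70:270,230:430],None,fx=3,fy=3,interpolation=cv2.INTER_CUBIC))
im=cv2.imread("pics/scene2.png")
cv2.imwrite("pics/s2b.png",cv2.resize(im[150:350,130:330],None,fx=3,fy=3,interpolation=cv2.INTER_CUBIC))
E
```

```text
13.2333 [ 0.43654006 -0.08989564  0.30294699] [-1.79984105e+02 -2.25783379e-02  8.38239456e+01] [ 68.29488662  11.38706433 -69.8384908  106.09567444  11.32691856
  70.30682804  78.78762305]
```

View pics/s2a.png

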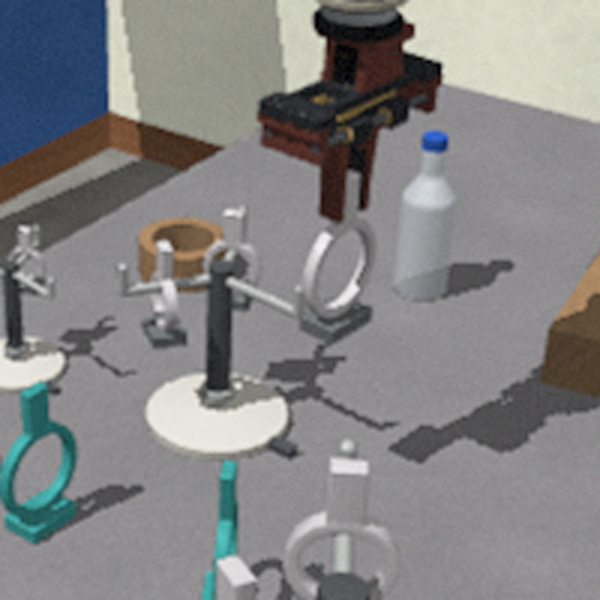

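View pics/s2b.png

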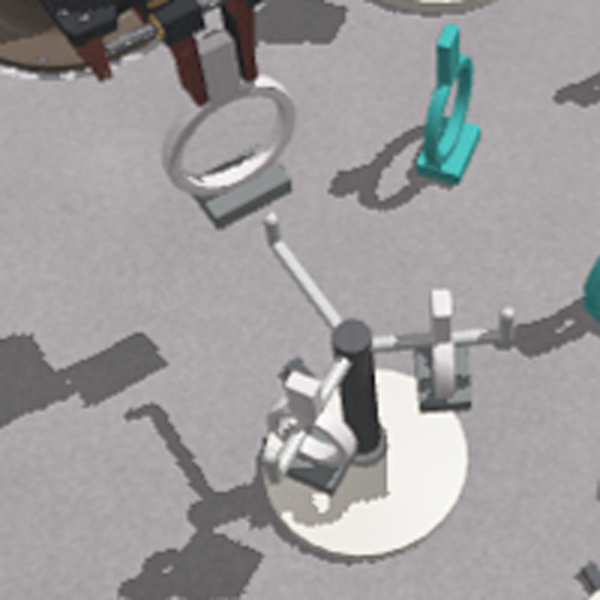

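View pics/w5.png

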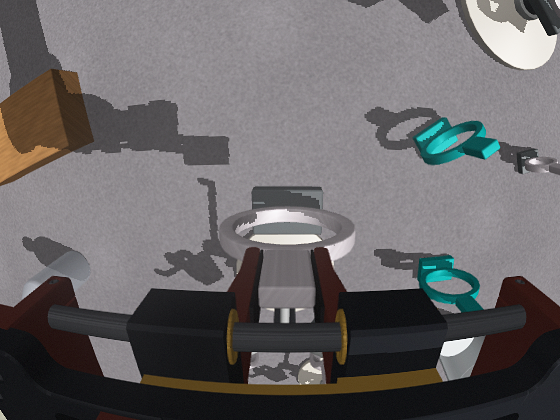

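send_rows(slide=[[0,0,0.01],[0,0,0.025],[0,0,0.03],[0,0,0.025],[0,0,0.013],[0,0,0.005],[0,0,0],[0,0,0]], turn=[0,0,0,0,0,0,0,0], gripper=[1,1,1,1,1,1,1,1])

```text
clock: 14.05
tool_pos: [0.4367, -0.0909, 0.2495]
ee_rot: [180.0, -0.0, 83.7]
contact_force: [-0.7, 0.1, -1.8]
finger_gap: 0.0259
```

send_rows(slide=[[0,0.007,0],[0,0.012,0],[0,0.015,0],[0,0.015,0],[0,0.015,0],[0,0.015,0],[0,0,0],[0,0,0]], turn=[0,0,0,0,0,0,0,0], gripper=[1,1,1,1,1,1,1,1])

```text
clock: 14.72
tool_pos: [0.4761, -0.095, 0.2489]
ee_rot: [-180.0, -0.1, 83.7]
contact_force: [-0.3, -0.2, -2.0]
finger_gap: 0.026
```

```bash
python3 - <<'E'
from h import *
s=get_state();print(s["clock"],s["tool_pos"],s["contact_force"])
im=capture("side")[:,:,::-1];im2=capture("scene")[:,:,::-1]
cv2.imwrite("pics/s3.png",np.hstack([cv2.resize(im[80:240,250:380],(400,492),interpolation=cv2.INTER_CUBIC),cv2.resize(im2[150:310,170:300],(400,492),interpolation=cv2.INTER_CUBIC)]))
E
```

```text
14.7167 [ 0.47608256 -0.09498716  0.24892315] [-0.27980154 -0.18580522 -2.01470355]
```

View pics/s3.png

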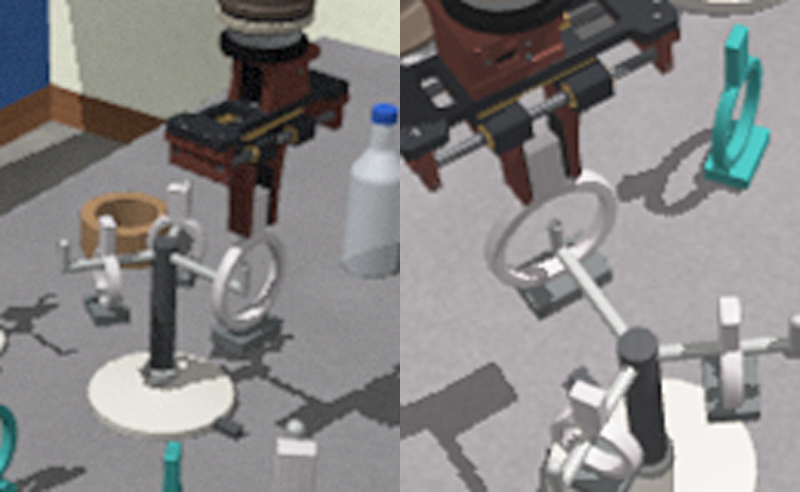

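send_rows(slide=[[0,0.008,0],[0,0.015,0],[0,0.018,0],[0,0.018,0],[0,0.018,0],[0,0.013,0],[0,0.006,0],[0,0,0],[0,0,0]], turn=[0,0,0,0,0,0,0,0,0], gripper=[1,1,1,1,1,1,1,1,1])

```text
clock: 15.57
tool_pos: [0.5234, -0.1004, 0.2489]
ee_rot: [-180.0, -0.0, 83.7]
contact_force: [0.3, 0.8, -1.2]
finger_gap: 0.0259
```

send_rows(slide=[[0,0,0.007],[0,0,0.013],[0,0,0.015],[0,0,0.015],[0,0,0.012],[0,0,0.008],[0,0,0.006],[0,0,0.004],[0,0,0],[0,0,0]], turn=[0,0,0,0,0,0,0,0,0,0], gripper=[1,1,1,1,1,1,1,1,1,1])

```text
clock: 16.4
tool_pos: [0.5235, -0.1007, 0.2092]
ee_rot: [180.0, -0.0, 83.6]
contact_force: [0.5, 0.1, -3.0]
finger_gap: 0.0258
```

```bash
python3 - <<'E'
from h import *
s=get_state();print(s["clock"],s["tool_pos"],s["contact_force"])
im=capture("side")[:,:,::-1];im2=capture("scene")[:,:,::-1]
cv2.imwrite("pics/s4.png",np.hstack([cv2.resize(im[80:240,250:380],(400,492),interpolation=cv2.INTER_CUBIC),cv2.resize(im2[150:310,170:300],(400,492),interpolation=cv2.INTER_CUBIC)]))
E
```

```text
16.4 [ 0.52351865 -0.10069313  0.20923755] [ 0.54296842  0.11088779 -2.99690588]
```

View pics/s4.png

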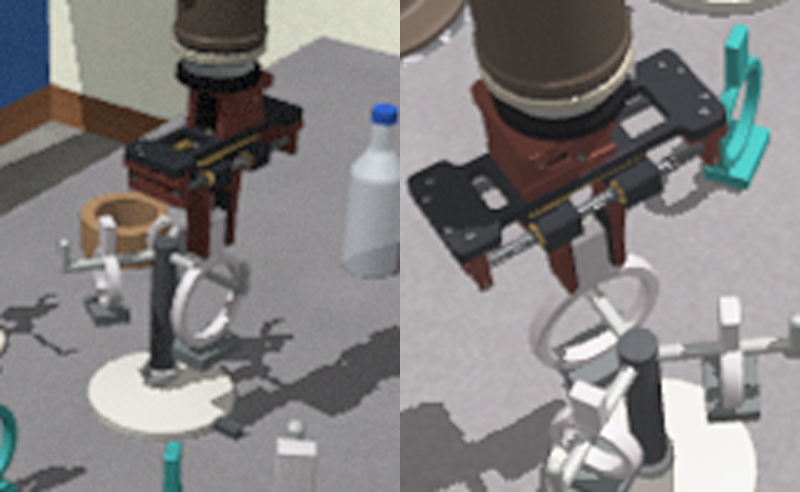

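send_rows(slide=[[0,0,0.002],[0,0,0.002],[0,0,0.002],[0,0,0.002],[0,0,0],[0,0,0]], turn=[0,0,0,0,0,0], gripper=[1,1,1,1,1,1])

```text
clock: 17.0
tool_pos: [0.5234, -0.1008, 0.2051]
ee_rot: [-180.0, 0.0, 83.6]
contact_force: [0.2, -0.1, -0.9]
finger_gap: 0.0263
```

send_rows(slide=[[0,0,0.001],[0,0,0.001],[0,0,0],[0,0,0]], turn=[0,0,0,0], gripper=[1,1,1,1])

```text
clock: 17.33
tool_pos: [0.5234, -0.1007, 0.2041]
ee_rot: [180.0, 0.0, 83.6]
contact_force: [-0.1, 0.0, -1.9]
finger_gap: 0.0259
```

send_rows(slide=[[0,0,0],[0,0,0],[0,0,0],[0,0,0],[0,0,0],[0,0,0],[0,0,0],[0,0,0],[0,0,0]], turn=[0,0,0,0,0,0,0,0,0], gripper=[-0.2,-0.2,-0.2,-0.2,-0.2,-0.2,-0.2,-0.2,-0.2])

```text
clock: 18.08
tool_pos: [0.5234, -0.1008, 0.2041]
ee_rot: [-180.0, 0.0, 83.6]
contact_force: [0.1, 1.1, -0.0]
finger_gap: 0.0525
```

```bash
python3 - <<'E'
from h import *
s=get_state();print(s["clock"],s["tool_pos"],s["contact_force"],s["finger_gap"])
im=capture("side")[:,:,::-1];im2=capture("scene")[:,:,::-1]
cv2.imwrite("pics/s5.png",np.hstack([cv2.resize(im[80:240,250:380],(400,492),interpolation=cv2.INTER_CUBIC),cv2.resize(im2[150:310,170:300],(400,492),interpolation=cv2.INTER_CUBIC)]))
E
```

```text
18.0833 [ 0.52341806 -0.10076342  0.20413787] [ 0.07903663  1.09684501 -0.03236012] 0.05247299315247055
```

View pics/s5.png

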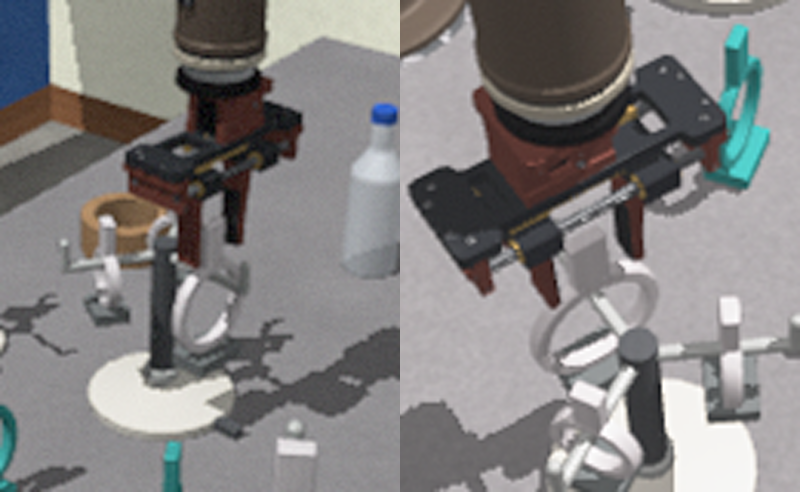

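The gauge hangs on the branch and the fingers are clear of it. I'll open fully, then lift away.

send_rows(slide=[[0,0,0],[0,0,0],[0,0,-0.01],[0,0,-0.02],[0,0,-0.03],[0,0,-0.04],[0,0,-0.05],[0,0,-0.05],[0,0,-0.04],[0,0,-0.03],[0,0,-0.02],[0,0,0]], turn=[0,0,0,0,0,0,0,0,0,0,0,0], gripper=[-0.7,-0.7,-0.7,-0.7,-0.7,-0.7,-0.7,-0.7,-0.7,-0.7,-0.7,-0.7])

```text
clock: 19.18
tool_pos: [0.5243, -0.1004, 0.3517]
ee_rot: [179.8, 0.0, 83.6]
contact_force: [-0.0, 0.7, -0.2]
finger_gap: 0.0747
```

send_rows(slide=[[0,0,0],[0,0,0],[0,0,0],[0,0,0],[0,0,0],[0,0,0],[0,0,0],[0,0,0],[0,0,0],[0,0,0],[0,0,0],[0,0,0]], turn=[0,0,0,0,0,0,0,0,0,0,0,0], gripper=[-0.7,-0.7,-0.7,-0.7,-0.7,-0.7,-0.7,-0.7,-0.7,-0.7,-0.7,-0.7])

```text
clock: 20.18
tool_pos: [0.5234, -0.1007, 0.3492]
ee_rot: [180.0, 0.0, 83.6]
contact_force: [-0.6, -0.4, -0.6]
finger_gap: 0.0743
```

```bash
python3 - <<'E'
from h import *
s=shot("w6");print(s["clock"],s["tool_pos"],s["contact_force"],s["finger_gap"])
im=capture("side")[:,:,::-1];im2=capture("scene")[:,:,::-1]
cv2.imwrite("pics/s6.png",np.hstack([cv2.resize(im[80:240,250:380],(400,492),interpolation=cv2.INTER_CUBIC),cv2.resize(im2[150:310,170:300],(400,492),interpolation=cv2.INTER_CUBIC)]))
E
```

```text
20.1833 [ 0.52343896 -0.10071087  0.34916629] [-0.62934905 -0.38820901 -0.55746177] 0.07432814534847682
```

View pics/s6.png

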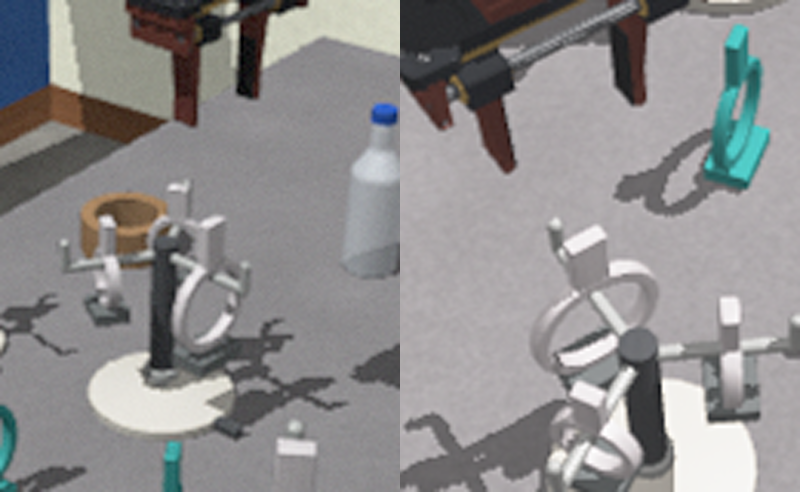

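View pics/w6.png

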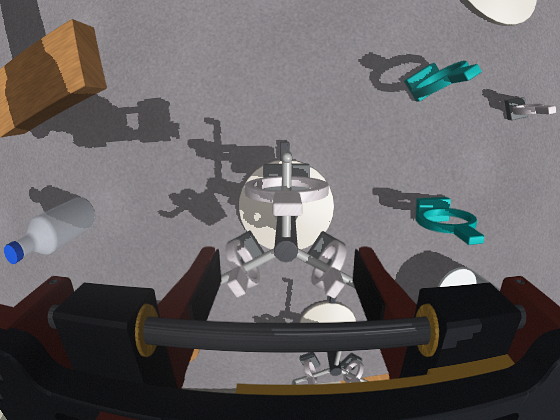

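The gauge hangs tab up on the branch. In the wrist view the pin is at (287,158), the post at (287,247) and the tab top near (287,205), with the branch over the pointer. The small gauge is untouched. One last numeric check, then I'll hand in.

```bash
python3 - <<'E'
from h import *
s=ld("w6");P=wz(287,158,s,.2);T=wz(287.5,205,s,.228);Q=wz(286.5,247,s,.184);print(P,T,Q)
v=P-Q;print(np.degrees(np.arctan2(v[1],v[0])),np.linalg.norm((T-P)[:2]))
im=capture("scene");a=cv2.imread("pics/scene0.png")[:,:,::-1]
print(np.abs(im[145:185,328:356].astype(int)-a[145:185,328:356]).mean(), np.abs(im[145:185,328:356].astype(int)-a[145:185,328:356]).max())
finish_job()
E
```

```text
[ 0.48068834 -0.09607805  0.2       ] [ 0.51813825 -0.09983902  0.228     ] [ 0.57536271 -0.10712797  0.184     ]
173.34284490110647 0.03763828808767611
12.788095238095238 20
the job is handed in; nothing more can be done
```

The job is done and handed in at about 20 s of the 64 s allowed; no verdict came back. I led the empty branch by its pin about 132° round until it lay over the pointer bar. I then gripped the large gauge by its tab, passed its ring over the pin, lowered it onto the branch, let go and moved clear.

What the last checks showed:
- **Branch:** it points at about 173°, and the pointer bar measured about 175°, so it is well within 25°.
- **Large gauge:** its tab sits about 38 mm inward of the pin and in line with the branch. In the pictures it hangs tab up, and the contact force was near zero after release.
- **Height below the pin:** I did not measure this. Working from the gripper height at release, the underside should be about 125 mm below the pin's top.
- **Small gauge:** it is still standing in the last wrist picture, and the gripper stayed well away from it. My before-and-after pixel comparison there was not a clean zero: the mean change was 13 and the maximum 20 out of 255. That looks like an even brightness shift rather than a moved object, but I did not confirm it.
- **Camera disagreement:** the fixed cameras placed points about 4 mm apart from each other, so I relied on the wrist camera for the final positions.

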